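# Eject the cured mount from the mounting press

### The job

Eject the cured red mount from the mounting press: press both green buttons on its console down together, one fingertip on each, and keep both held until the ram has carried the mount all the way up to the deck, then let both go. Then, with a fingertip or the outside of the fingers, gently push the mount sideways along the guide rails off the ram until it drops flat into the cork-lined recess. Do not grasp or lift the mount, and leave the other things on the bench where they are.

Things in the scene. Friction and masses are not known exactly. Their poses are not given: they have to be found in the camera images.
- press: Fixed mounting press, white housing, steel deck 118 mm up; lower grey console in front. Frame: origin on the bench, x to the back of the press (away from the buttons), y to its left, z up. Housing x -64 to 96, y +-92 mm; console x -154 to -64, top at 60 mm. Closure with cross bar parked on the deck at x 66, y 0: 41 mm over the deck, 90 mm long in y; all else on the deck is under 8 mm high.
- button_left_top (a point): Centre of the top of the left (+y) green button, at (-112, +31) mm in the press frame, 78.5 mm above the bench when up. Round, nearly flat cap, 28 mm in diameter. The buttons stand 62 mm apart centre to centre along the press's y axis, with a 34 mm gap between the caps.
- button_right_top (a point): The same for the right (-y) green button, at (-112, -31) mm in the press frame.
- button_left (a joint): How far the left button is pressed down, m: 0 up, 0.009 at its stop. It takes about 2 N to start, 5 N at the stop, and springs back by itself. Each button draws one of the two pawls that hold the ram; the pawl is out beyond about 0.0045, so press some 0.007.
- button_right (a joint): The same for the right button.
- ram (a joint): Height of the ram above its low position, m: 0 low, 0.033 at its top stop. A damped gas spring raises it in about 4 s while both buttons are held; with either button up a pawl stops it. Once it is at the top it stays there, locked when the buttons come up.
- ram_top (a point): Centre of the flat round top of the ram (31 mm in diameter), at (-18, -36) mm in the press frame; 32 mm below the deck when low, 1 mm above the deck when fully up. z up.
- mount: The red cured mount, a round resin disc 30 mm in diameter, 18 mm high and 25 g, lying flat on the ram, in the bore (33 mm wide) at the start. Origin at the centre of its underside.
- recess (a point): Centre of the cork floor of the landing recess, at (-18, +42) mm in the press frame, 114 mm above the bench, 4 mm below the deck; 46 mm in x, 44 mm in y. Two rails 38 mm apart and 7 mm high run along the press's y from beside the bore to the recess; a stop as high closes its +y end. The recess's middle is 78 mm to the +y side of the ram; pushed over its near edge the mount drops in.
- black_mount: Another mount, black, 30 mm in diameter, 16 mm high, on the bench left of the press; leave it. Origin at the centre of its underside.
- thin_mount: Another black mount, 30 mm in diameter, 13 mm high, on the bench left of the press; leave it.
- eye_loupe: Black loupe, 38 mm in diameter, 37 mm high, on the bench right of the press; leave it.
- tweezers: Steel tweezers, 122 mm long (along their y axis), 9 mm high, lying in front of the press; leave them.
- syringe: White and green paste syringe, 110 mm long (along its y axis), 21 mm high, lying on the bench to the right; leave it.

How it is judged:
By the outcome, as a careful person would: the job done as asked, in the order asked, and still so for the second after the job is handed in, with the robot touching nothing.
It also fails if it takes over 51 s, if anything falls off the work surface, if the arm or the gripper's body presses on something with over 40 N, if the wrist force passes 120 N, or if a joint passes its speed limit or range.

### The arm

A 7-joint arm with a two-finger parallel gripper is mounted at the origin on a cart in front of the work surface, level with it; the furniture and walls round the work are solid. World frame = base frame: x ahead of the robot, y to its left, z up, the work surface at z = 0. Lengths are in m, angles in degrees, forces in N, time in s.
With the tool pointing down it reaches from about 0.35 to 0.9 m from the base axis. Payload 7.2 kg.
Tool frame: the origin (TCP) lies on the front face of the gripper's body, between the roots of the fingers; the fingertips stand 73 mm ahead of it and the grasp point (between the pads) lies 54 mm ahead of it (manip.pinch_z is the distance from the TCP to the grasp point, in m); z points along the fingers, y is the line along which they close (so a half turn about z gives the same grasp; the last joint's range is limited). The gripper opens to 85 mm and grips with 20 to 120 N. Pads are 22 mm wide; open, the fingers measure 114 mm over their backs; the gripper's body (76 mm by 85 mm) begins 54 mm behind the grasp point. The pads swing forward as they close: fully open they stand 13 mm farther back than shut.
Start: joints at [-68.595, 23.554, -0.728, 91.456, 0.321, 64.991, -4.71], TCP at [0.267, 0.565, 0.304] pointing down, gripper open.
Joint ranges: [-169.25, 169.25], [-16.82, 113.86], [-84.01, 82.57], [7.8, 145.47], [-59.2, 239.2], [7.22, 106.19], [-163.78, 163.78]. Speed limits (degrees/s): [136.94, 136.94, 172.46, 172.46, 180, 180, 180].

### API

Orientations are given as a 3x3 rotation matrix whose columns are the frame's x, y, z axes.
In Python, from station import manip gives the robot as it stands. The module is installed in compiled form; this text tells all that it offers.
- The arm moves only by the tool carry_out, never from a script. Its argument "moves" is a list of rows, each an object with "delta_pos": the shift along the world's x, y, z as a fraction of full scale, a list of three; "twist": the turn, a rotation vector about the world's x, y, z as a fraction of full scale, a list of three; "gripper": the closure in counts, from 0 (fully open) to 255 (shut). In form: [{"delta_pos": [dx, dy, dz], "twist": [wx, wy, wz], "gripper": gripper}, ...]. A call has 1 to 10 rows; each row shifts and turns the commanded pose from where the row before left it; what a row does not reach is not made up. Full scale, the value 1, is 25 mm for a shift and 4 degrees for a turn. A row lasts 1/12 s, in which the tool goes at most 41.7 mm and 7.16 degrees, less where a joint would pass 70% of its speed; a pose out of reach is approached as far as the arm can. A call with a number of a shift or a turn outside -1 to 1 is refused whole. A call with a gripper value outside its range is refused whole. The fingers move at their own pace and stop on an object; "grip_force" is the grip in N (left out, the last holds). Time passes only in rows, so rows that do not move let the fingers close. It gives the time, the measured TCP pose, the force, the opening and the grip force at its end, in the units of the state.
- manip.get_state(): the state, without advancing time (a new reading comes with each control period).
- manip.get_image(name): name is "scene" or "top"; returns (picture, depth): 420x560x3 uint8, red, green, blue; 420x560 float32, m along the optical axis (not along the pixel's ray), 0 where there is no reading.
- manip.camera_model(name): a dict with "intrinsics" (3x3 intrinsics, pixels), "world_to_cam" (4x4, takes a point from world to camera coordinates). Camera axes: x right, y up, looking along -z (the intrinsics and any distortion apply to the point x, -y, -z); pixel columns grow to the right and rows downward; lengths in m; the calibration is good to about 2 mm. A picture is of the moment at which its call begins. camera_model takes no time and is no camera call.
- manip.job_done(): hands the job in; it is judged then, once.
Trained networks look in the newest picture that a camera, given by its name, has taken for a name from the list of things; names that differ only in an ending like _2 or _b are one class to them, and where a whole thing is asked for, a point or a joint stands for the part that bears it (a point fixed in the world has none). Each returns a list of dicts, best first, with "score" (0 to 1); they miss things now and then, are a little off and sometimes report something else, mostly with a low value. They report only what shows in the picture. A call takes as long as a camera call.
- manip.regions_of(target, camera): "pixels" (420x560 bool, what is visible of it) and "uv" ([column, row] in pixels, amid what is visible of it).
- manip.spot_point(target, camera): "uv" ([column, row] in pixels: a listed point, or the origin of a listed thing).
The state is a dict: "time_s": time; "joints": joint angles; "qvel": joint speeds; "joint_torque": joint torques, N m; "tcp_pos": TCP position; "orientation": TCP orientation; "contact_force": force on the tool from outside, world axes, zero at the start; "ft_torque": the same for the moment, N m; "finger_gap": finger opening in m; "grasp_force": force on a finger pad.
Only numpy, scipy, OpenCV 4.12 (cv2) and the standard library are available. Lean on these libraries where they do the work, as an engineer would, in place of code of your own. Each camera call takes 0.05 s, during which the arm holds its last target. There are 200 camera calls.

## Working session

There is one attempt and no reset: what is moved stays moved. The work goes in short steps, Python scripts to look and compute and a tool call to move; the robot and the scene stay as the last step left them, time stands still between calls to the robot, and variables do not carry over. Pictures are saved under pics/ and viewed, at most 10 in all, crops included, and the job is handed in when it is done.

Besides the shell and the picture viewer there is one more tool, called after "Emit:" as name([rows], argument=value, ...), one row to a line, values as JSON. carry_out: Moves the arm, as the interface text tells. Its arguments: {"type":"object","properties":{"moves":{"type":"array"},"grip_force":{"type":"number"}},"required":["moves"]}

```bash
mkdir -p pics; cat > h.py <<'E'
import numpy as np, cv2
from station import manip
def ray(cam,uv):
    m=manip.camera_model(cam);K=np.array(m["intrinsics"]);W=np.array(m["world_to_cam"]);R=W[:3,:3];t=W[:3,3]
    p=np.linalg.inv(K)@[uv[0],uv[1],1.];d=R.T@(p*[1,-1,-1]);return -R.T@t,d
def atz(cam,uv,z):
    o,d=ray(cam,uv);return o+d*(z-o[2])/d[2]
def proj(cam,P):
    m=manip.camera_model(cam);K=np.array(m["intrinsics"]);W=np.array(m["world_to_cam"])
    q=(W[:3,:3]@np.asarray(P)+W[:3,3])*[1,-1,-1];q=K@q;return q[:2]/q[2]
E
python3 - <<'E'
from h import *
ims=[]
for c in("scene","top"):
    im,d=manip.get_image(c);ims.append(im)
    for n,z in(("button_left_top",.0785),("button_right_top",.0785),("ram_top",.086),("recess",.114),("mount",.086),("press",0)):
        for r in manip.spot_point(n,c)[:2]:
            print(c,n,round(r["score"],2),np.round(r["uv"],1),atz(c,r["uv"],z).round(4))
    cv2.imwrite(f"pics/{c}0.png",im[:,:,::-1])
s=manip.get_state();print(s["time_s"],np.round(s["tcp_pos"],4),np.round(s["orientation"],3),s["finger_gap"])
E
```

```text
scene button_left_top 0.61 [243.  205.5] [0.5007 0.0237 0.0785]
scene button_right_top 0.4 [261.5 213.5] [ 0.5039 -0.037   0.0785]
scene recess 0.6 [263.9 174.6] [0.6061 0.0564 0.114 ]
scene recess 0.56 [261.6 211.3] [ 0.4694 -0.0745  0.114 ]
scene press 0.6 [281.6 216.2] [0.6212 0.0095 0.    ]
top button_left_top 0.74 [214.1 218.5] [0.5074 0.0309 0.0785]
top button_right_top 0.67 [246.8 214.6] [ 0.5165 -0.0324  0.0785]
top button_right_top 0.67 [165.  228.9] [0.485  0.1254 0.0785]
top ram_top 0.72 [167.1 227.1] [0.488  0.1196 0.086 ]
top recess 0.63 [201.3 164.3] [0.6064 0.054  0.114 ]
top recess 0.38 [293.5 190.2] [ 0.5607 -0.1212  0.114 ]
top mount 0.73 [245.1 164.2] [ 0.6147 -0.0266  0.086 ]
top press 0.78 [231.9 166.5] [0.6281 0.0083 0.    ]
0.7 [0.2672 0.565  0.3039] [[-0.904  0.427  0.   ]
 [ 0.427  0.904  0.   ]
 [-0.     0.    -1.   ]] 0.08535885615060874
```

View pics/scene0.png

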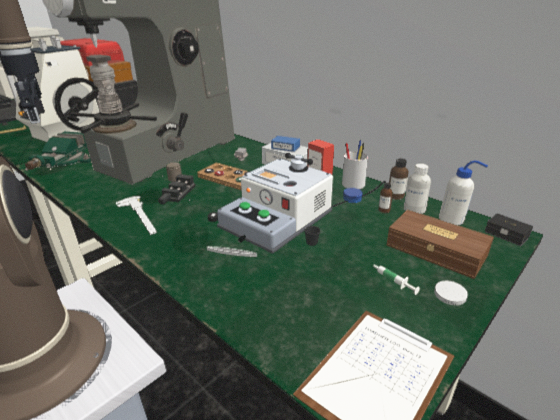

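View pics/top0.png

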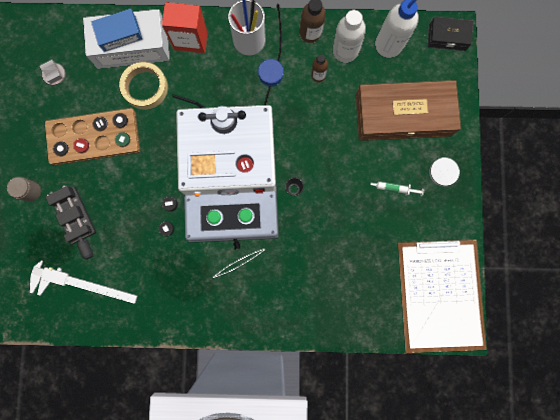

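The top view shows the press with green buttons at about (214,217) and (247,215), the red mount at (245,163) and the cork recess at (203,165). The third "button" hit at (165,229) is the small black mount. Next I fit the press pose from colour centroids.

```bash
python3 - <<'E'
from h import *
from scipy.optimize import least_squares
obs=[]
boxes={"top":{"g":(205,205,260,232),"r":(236,153,256,174),"c":(185,150,222,180)},"scene":{"g":(230,200,275,225)}}
for c in boxes:
    im,d=manip.get_image(c);hsv=cv2.cvtColor(im,cv2.COLOR_RGB2HSV).astype(int);H,S,V=hsv[...,0],hsv[...,1],hsv[...,2]
    for k,(a,b,e,f) in boxes[c].items():
        m={"g":(H>45)&(H<85)&(S>120)&(V>110),"r":((H<8)|(H>170))&(S>110)&(V>60),"c":(H>8)&(H<22)&(S>70)&(V>120)}[k].astype(np.uint8)
        M=np.zeros_like(m);M[b:f,a:e]=m[b:f,a:e]
        n,l,st,ce=cv2.connectedComponentsWithStats(M)
        for i in range(1,n):
            if st[i,4]>25:
                print(c,k,st[i],ce[i].round(2),"depth z",round(float(np.median(d[l==i])),3))
                P={"g":[-.112,.031 if ce[i][0]<(230 if c=="top" else 253) else -.031,.0780],"r":[-.018,-.036,.104],"c":[-.018,.042,.114]}[k]
                obs.append((c,k,P,ce[i]))
def f(p,full=False):
    o=[]
    for c,k,P,uv in obs:
        C,S_=np.cos(p[2]),np.sin(p[2])
        w=[p[0]+C*P[0]-S_*P[1],p[1]+S_*P[0]+C*P[1],P[2]]
        o.append((proj(c,w)-uv)*(1 if k=="g" else .5))
    return np.ravel(o)
for sel in (("top",),("top","scene")):
    full=obs;obs=[o for o in full if o[0] in sel]
    r=least_squares(f,[.62,.01,.1]);print(sel,r.x.round(4),np.degrees(r.x[2]).round(2),r.fun.round(2));obs=full
    C,S_=np.cos(r.x[2]),np.sin(r.x[2])
    for n,P in(("mid",(-.112,0)),("BL",(-.112,.031)),("BR",(-.112,-.031)),("ram",(-.018,-.036)),("rec",(-.018,.042))):
        print(n,np.round([r.x[0]+C*P[0]-S_*P[1],r.x[1]+S_*P[0]+C*P[1]],4))
E
```

```text
top g [239 209  13  13 132] [245.27 215.06] depth z 0.858
top g [207 211  14  12 131] [213.56 216.55] depth z 0.858
top r [237 157  16  15 141] [244.56 163.82] depth z 0.843
top c [191 155  24  20 441] [202.91 164.23] depth z 0.833
scene g [240 202  10   7  50] [244.66 205.14] depth z 0.932
scene g [259 210  10   7  54] [263.56 212.93] depth z 0.899
('top',) [0.6255 0.0098 0.0741] 4.25 [-0.02 -0.29 -0.12 -0.15  0.12  0.3   0.15  0.56]
mid [0.5138 0.0015]
BL [0.5115 0.0324]
BR [ 0.5161 -0.0294]
ram [ 0.6102 -0.0274]
rec [0.6044 0.0503]
('top', 'scene') [0.6249 0.0092 0.0806] 4.62 [ 0.66 -0.11  0.57  0.23  0.3   0.39  0.34  0.78 -0.61 -1.94 -0.31 -2.05]
mid [5.133e-01 2.000e-04]
BL [0.5108 0.0311]
BR [ 0.5158 -0.0307]
ram [ 0.6099 -0.0282]
rec [0.6036 0.0496]
```

Emit:
carry_out([
  {"delta_pos":[0.43,-1,0],"twist":[0,0,0.37],"gripper":105},
  {"delta_pos":[0.43,-1,0],"twist":[0,0,0.37],"gripper":105},
  {"delta_pos":[0.43,-1,0],"twist":[0,0,0.37],"gripper":105},
  {"delta_pos":[0.43,-1,0],"twist":[0,0,0.37],"gripper":105},
  {"delta_pos":[0.43,-1,0],"twist":[0,0,0.37],"gripper":105},
  {"delta_pos":[0.43,-1,0],"twist":[0,0,0.37],"gripper":105},
  {"delta_pos":[0.43,-1,0],"twist":[0,0,0.37],"gripper":105},
  {"delta_pos":[0.43,-1,0],"twist":[0,0,0.37],"gripper":105},
  {"delta_pos":[0.43,-1,0],"twist":[0,0,0.37],"gripper":105},
  {"delta_pos":[0.43,-1,0],"twist":[0,0,0.37],"gripper":105},
])

```text
time_s: 1.63
tcp_pos: [0.3751, 0.3137, 0.3041]
orientation: [[-0.983, 0.181, 0.0], [0.181, 0.983, 0.0], [-0.0, 0.0, -1.0]]
contact_force: [0.5, 1.0, -0.5]
finger_gap: 0.0504
grasp_force: 0.0
```

Emit:
carry_out([
  {"delta_pos":[0.4,-0.9,-0.1],"twist":[0,0,0.26],"gripper":105},
  {"delta_pos":[0.4,-0.9,-0.1],"twist":[0,0,0.26],"gripper":105},
  {"delta_pos":[0.4,-0.9,-0.1],"twist":[0,0,0.26],"gripper":105},
  {"delta_pos":[0.4,-0.9,-0.2],"twist":[0,0,0.26],"gripper":105},
  {"delta_pos":[0.4,-0.9,-0.3],"twist":[0,0,0.26],"gripper":105},
  {"delta_pos":[0.4,-0.9,-0.4],"twist":[0,0,0.26],"gripper":105},
  {"delta_pos":[0.4,-0.9,-0.4],"twist":[0,0,0.26],"gripper":105},
  {"delta_pos":[0.4,-0.9,-0.4],"twist":[0,0,0.26],"gripper":105},
  {"delta_pos":[0.4,-0.9,-0.4],"twist":[0,0,0.26],"gripper":105},
  {"delta_pos":[0.4,-0.9,-0.4],"twist":[0,0,0.26],"gripper":105},
])

```text
time_s: 2.47
tcp_pos: [0.4752, 0.0889, 0.2337]
orientation: [[-1.0, 0.001, 0.001], [0.001, 1.0, 0.0], [-0.001, 0.0, -1.0]]
contact_force: [1.0, 0.8, 0.4]
finger_gap: 0.0503
grasp_force: 0.0
```

Emit:
carry_out([
  {"delta_pos":[0.4,-0.9,-0.4],"twist":[0,0,0.26],"gripper":105},
  {"delta_pos":[0.4,-0.9,-0.4],"twist":[0,0,0.26],"gripper":105},
  {"delta_pos":[0.4,-0.9,-0.4],"twist":[0,0,0.26],"gripper":105},
  {"delta_pos":[0.3,-0.7,-0.4],"twist":[0,0,0.26],"gripper":105},
  {"delta_pos":[0,0,0],"twist":[0,0,0],"gripper":105},
  {"delta_pos":[0,0,0],"twist":[0,0,0],"gripper":105},
])

```text
time_s: 2.97
tcp_pos: [0.5122, 0.004, 0.1934]
orientation: [[-0.998, -0.068, -0.001], [-0.068, 0.998, -0.0], [0.001, -0.0, -1.0]]
contact_force: [0.2, 0.5, 0.7]
finger_gap: 0.0499
grasp_force: 0.0
```

```bash
python3 - <<'E'
from h import *
s=manip.get_state();print(s["time_s"],np.round(s["tcp_pos"],4),np.round(s["orientation"],3),s["finger_gap"],np.round(s["contact_force"],2),np.round(s["ft_torque"],2))
a,_=manip.get_image("scene");b,_=manip.get_image("top")
a=cv2.resize(a[150:260,190:330],(560,440));b=b[120:260,160:290];b=cv2.resize(b,None,fx=440/140,fy=440/140)[:,:240] if 0 else a
cv2.imwrite("pics/p1.png",a[:,:,::-1])
E
```

```text
2.9667 [0.5122 0.004  0.1934] [[-0.998 -0.068 -0.001]
 [-0.068  0.998 -0.   ]
 [ 0.001 -0.    -1.   ]] 0.04994483901528411 [0.17 0.49 0.68] [ 0.06  0.03 -0.05]
```

View pics/p1.png

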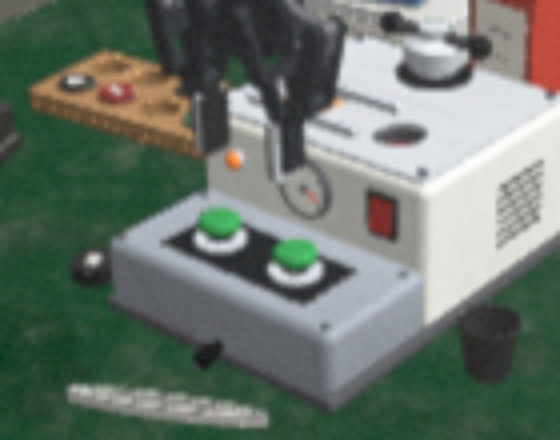

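The fingers hang above and in line with both buttons (crop pixels 220,220 and 295,255). I'll correct the small offset and descend.

Emit:
carry_out([
  {"delta_pos":[0.03,-0.06,-0.4],"twist":[0,0,0.1],"gripper":105},
  {"delta_pos":[0.03,-0.06,-0.4],"twist":[0,0,0],"gripper":105},
  {"delta_pos":[0,0,-0.3],"twist":[0,0,0],"gripper":105},
  {"delta_pos":[0,0,-0.2],"twist":[0,0,0],"gripper":105},
  {"delta_pos":[0,0,-0.1],"twist":[0,0,0],"gripper":105},
  {"delta_pos":[0,0,0],"twist":[0,0,0],"gripper":105},
  {"delta_pos":[0,0,0],"twist":[0,0,0],"gripper":105},
])

```text
time_s: 3.65
tcp_pos: [0.5137, 0.002, 0.1587]
orientation: [[-0.997, -0.078, -0.0], [-0.078, 0.997, -0.0], [0.0, -0.0, -1.0]]
contact_force: [0.1, -0.4, 0.6]
finger_gap: 0.0506
grasp_force: 0.0
```

Emit:
carry_out([
  {"delta_pos":[0,0,-0.1],"twist":[0,0,0],"gripper":105},
  {"delta_pos":[0,0,-0.1],"twist":[0,0,0],"gripper":105},
  {"delta_pos":[0,0,-0.1],"twist":[0,0,0],"gripper":105},
  {"delta_pos":[0,0,0],"twist":[0,0,0],"gripper":105},
  {"delta_pos":[0,0,0],"twist":[0,0,0],"gripper":105},
])

```text
time_s: 4.07
tcp_pos: [0.5136, 0.002, 0.1513]
orientation: [[-0.997, -0.078, -0.0], [-0.078, 0.997, -0.0], [0.0, 0.0, -1.0]]
contact_force: [0.3, -0.8, 0.6]
finger_gap: 0.0504
grasp_force: 0.0
```

Emit:
carry_out([
  {"delta_pos":[0,0,-0.08],"twist":[0,0,0],"gripper":105},
  {"delta_pos":[0,0,-0.08],"twist":[0,0,0],"gripper":105},
  {"delta_pos":[0,0,0],"twist":[0,0,0],"gripper":105},
  {"delta_pos":[0,0,0],"twist":[0,0,0],"gripper":105},
])

```text
time_s: 4.4
tcp_pos: [0.5139, 0.002, 0.1475]
orientation: [[-0.997, -0.078, 0.0], [-0.078, 0.997, 0.0], [-0.0, 0.0, -1.0]]
contact_force: [-0.0, 0.2, 1.7]
finger_gap: 0.0505
grasp_force: 0.9
```

Emit:
carry_out([
  {"delta_pos":[0,0,-0.08],"twist":[0,0,0],"gripper":105},
  {"delta_pos":[0,0,0],"twist":[0,0,0],"gripper":105},
  {"delta_pos":[0,0,0],"twist":[0,0,0],"gripper":105},
])

```text
time_s: 4.65
tcp_pos: [0.5139, 0.002, 0.1456]
orientation: [[-0.997, -0.078, 0.0], [-0.078, 0.997, 0.0], [-0.0, 0.0, -1.0]]
contact_force: [-0.6, 0.3, 5.3]
finger_gap: 0.0505
grasp_force: 2.3
```

Emit:
carry_out([
  {"delta_pos":[0,0,-0.09],"twist":[0,0,0],"gripper":105},
  {"delta_pos":[0,0,-0.09],"twist":[0,0,0],"gripper":105},
  {"delta_pos":[0,0,-0.07],"twist":[0,0,0],"gripper":105},
  {"delta_pos":[0,0,0],"twist":[0,0,0],"gripper":105},
  {"delta_pos":[0,0,0],"twist":[0,0,0],"gripper":105},
])

```text
time_s: 5.07
tcp_pos: [0.514, 0.002, 0.1396]
orientation: [[-0.997, -0.077, 0.001], [-0.077, 0.997, 0.0], [-0.001, 0.0, -1.0]]
contact_force: [-2.3, 0.2, 9.5]
finger_gap: 0.05
grasp_force: 4.5
```

```bash
python3 - <<'E'
from h import *
s=manip.get_state();print(s["time_s"],np.round(s["tcp_pos"],4),np.round(s["contact_force"],2),np.round(s["ft_torque"],2))
a,d=manip.get_image("top");print(d[160:168,236:254].round(3)[::2,::2])
E
```

```text
5.0667 [0.514  0.002  0.1396] [-2.27  0.24  9.49] [-0.01  0.45 -0.02]
[[0.493 0.507 0.512 0.843 0.843 0.839 0.842 0.84  0.835]
 [0.49  0.5   0.504 0.517 0.84  0.84  0.84  0.844 0.862]
 [0.49  0.497 0.503 0.511 0.842 0.841 0.841 0.839 0.84 ]
 [0.49  0.495 0.5   0.506 0.836 0.839 0.84  0.837 0.837]]
```

Emit:
carry_out([
  {"delta_pos":[0,0,0],"twist":[0,0,0],"gripper":105},
  {"delta_pos":[0,0,0],"twist":[0,0,0],"gripper":105},
  {"delta_pos":[0,0,0],"twist":[0,0,0],"gripper":105},
  {"delta_pos":[0,0,0],"twist":[0,0,0],"gripper":105},
  {"delta_pos":[0,0,0],"twist":[0,0,0],"gripper":105},
  {"delta_pos":[0,0,0],"twist":[0,0,0],"gripper":105},
  {"delta_pos":[0,0,0],"twist":[0,0,0],"gripper":105},
  {"delta_pos":[0,0,0],"twist":[0,0,0],"gripper":105},
  {"delta_pos":[0,0,0],"twist":[0,0,0],"gripper":105},
  {"delta_pos":[0,0,0],"twist":[0,0,0],"gripper":105},
])

```text
time_s: 5.95
tcp_pos: [0.514, 0.002, 0.1398]
orientation: [[-0.997, -0.077, 0.001], [-0.077, 0.997, 0.0], [-0.001, 0.0, -1.0]]
contact_force: [-1.6, 0.1, 10.1]
finger_gap: 0.0505
grasp_force: 4.5
```

Emit:
carry_out([
  {"delta_pos":[0,0,0],"twist":[0,0,0],"gripper":105},
  {"delta_pos":[0,0,0],"twist":[0,0,0],"gripper":105},
  {"delta_pos":[0,0,0],"twist":[0,0,0],"gripper":105},
  {"delta_pos":[0,0,0],"twist":[0,0,0],"gripper":105},
  {"delta_pos":[0,0,0],"twist":[0,0,0],"gripper":105},
  {"delta_pos":[0,0,0],"twist":[0,0,0],"gripper":105},
  {"delta_pos":[0,0,0],"twist":[0,0,0],"gripper":105},
  {"delta_pos":[0,0,0],"twist":[0,0,0],"gripper":105},
  {"delta_pos":[0,0,0],"twist":[0,0,0],"gripper":105},
  {"delta_pos":[0,0,0],"twist":[0,0,0],"gripper":105},
])

```text
time_s: 6.78
tcp_pos: [0.5139, 0.002, 0.1397]
orientation: [[-0.997, -0.077, 0.001], [-0.077, 0.997, 0.0], [-0.001, 0.0, -1.0]]
contact_force: [-2.1, -0.5, 9.1]
finger_gap: 0.0501
grasp_force: 4.5
```

```bash
cat > dep.py <<'E'
from h import *
s=manip.get_state();print(s["time_s"],np.round(s["tcp_pos"],4),np.round(s["contact_force"],2))
a,d=manip.get_image("top");print("mount",np.median(d[160:168,245:251]).round(4),"deck",np.median(d[172:182,250:262]).round(4))
E
python3 dep.py
```

```text
6.7833 [0.5139 0.002  0.1397] [-2.14 -0.46  9.14]
mount 0.8267 deck 0.8259
```

Rising (14 mm in about 1.8 s). I'll hold on.

Emit:
carry_out([
  {"delta_pos":[0,0,0],"twist":[0,0,0],"gripper":105},
  {"delta_pos":[0,0,0],"twist":[0,0,0],"gripper":105},
  {"delta_pos":[0,0,0],"twist":[0,0,0],"gripper":105},
  {"delta_pos":[0,0,0],"twist":[0,0,0],"gripper":105},
  {"delta_pos":[0,0,0],"twist":[0,0,0],"gripper":105},
  {"delta_pos":[0,0,0],"twist":[0,0,0],"gripper":105},
  {"delta_pos":[0,0,0],"twist":[0,0,0],"gripper":105},
  {"delta_pos":[0,0,0],"twist":[0,0,0],"gripper":105},
  {"delta_pos":[0,0,0],"twist":[0,0,0],"gripper":105},
  {"delta_pos":[0,0,0],"twist":[0,0,0],"gripper":105},
])

```text
time_s: 7.67
tcp_pos: [0.514, 0.002, 0.1398]
orientation: [[-0.997, -0.077, 0.001], [-0.077, 0.997, 0.0], [-0.001, 0.0, -1.0]]
contact_force: [-2.5, 0.0, 8.0]
finger_gap: 0.0504
grasp_force: 4.5
```

Emit:
carry_out([
  {"delta_pos":[0,0,0],"twist":[0,0,0],"gripper":105},
  {"delta_pos":[0,0,0],"twist":[0,0,0],"gripper":105},
  {"delta_pos":[0,0,0],"twist":[0,0,0],"gripper":105},
  {"delta_pos":[0,0,0],"twist":[0,0,0],"gripper":105},
  {"delta_pos":[0,0,0],"twist":[0,0,0],"gripper":105},
  {"delta_pos":[0,0,0],"twist":[0,0,0],"gripper":105},
  {"delta_pos":[0,0,0],"twist":[0,0,0],"gripper":105},
  {"delta_pos":[0,0,0],"twist":[0,0,0],"gripper":105},
  {"delta_pos":[0,0,0],"twist":[0,0,0],"gripper":105},
  {"delta_pos":[0,0,0],"twist":[0,0,0],"gripper":105},
])

```text
time_s: 8.5
tcp_pos: [0.514, 0.002, 0.1398]
orientation: [[-0.997, -0.077, 0.001], [-0.077, 0.997, 0.0], [-0.001, 0.0, -1.0]]
contact_force: [-2.0, 0.6, 8.4]
finger_gap: 0.0498
grasp_force: 4.5
```

Emit:
carry_out([
  {"delta_pos":[0,0,0],"twist":[0,0,0],"gripper":105},
  {"delta_pos":[0,0,0],"twist":[0,0,0],"gripper":105},
  {"delta_pos":[0,0,0],"twist":[0,0,0],"gripper":105},
  {"delta_pos":[0,0,0],"twist":[0,0,0],"gripper":105},
  {"delta_pos":[0,0,0],"twist":[0,0,0],"gripper":105},
  {"delta_pos":[0,0,0],"twist":[0,0,0],"gripper":105},
  {"delta_pos":[0,0,0],"twist":[0,0,0],"gripper":105},
  {"delta_pos":[0,0,0],"twist":[0,0,0],"gripper":105},
  {"delta_pos":[0,0,0],"twist":[0,0,0],"gripper":105},
  {"delta_pos":[0,0,0],"twist":[0,0,0],"gripper":105},
])

```text
time_s: 9.33
tcp_pos: [0.514, 0.002, 0.1398]
orientation: [[-0.997, -0.078, 0.001], [-0.078, 0.997, 0.0], [-0.001, 0.0, -1.0]]
contact_force: [-1.7, 0.4, 9.0]
finger_gap: 0.0502
grasp_force: 4.5
```

```bash
python3 dep.py
```

```text
9.3333 [0.514  0.002  0.1398] [-1.68  0.42  9.  ]
mount 0.8095 deck 0.8258
```

Emit:
carry_out([
  {"delta_pos":[0,0,0],"twist":[0,0,0],"gripper":105},
  {"delta_pos":[0,0,0],"twist":[0,0,0],"gripper":105},
  {"delta_pos":[0,0,0],"twist":[0,0,0],"gripper":105},
  {"delta_pos":[0,0,0],"twist":[0,0,0],"gripper":105},
  {"delta_pos":[0,0,0],"twist":[0,0,0],"gripper":105},
  {"delta_pos":[0,0,0],"twist":[0,0,0],"gripper":105},
  {"delta_pos":[0,0,0],"twist":[0,0,0],"gripper":105},
  {"delta_pos":[0,0,0],"twist":[0,0,0],"gripper":105},
  {"delta_pos":[0,0,0],"twist":[0,0,0],"gripper":105},
  {"delta_pos":[0,0,0],"twist":[0,0,0],"gripper":105},
])

```text
time_s: 10.22
tcp_pos: [0.514, 0.002, 0.1398]
orientation: [[-0.997, -0.078, 0.001], [-0.078, 0.997, 0.0], [-0.001, 0.0, -1.0]]
contact_force: [-1.8, -0.2, 8.2]
finger_gap: 0.0502
grasp_force: 4.5
```

```bash
python3 dep.py
```

```text
10.2167 [0.514  0.002  0.1398] [-1.76 -0.21  8.23]
mount 0.8093 deck 0.8257
```

The mount is fully up: it rose about 32 mm and has stopped. Now I release, close the fingers and go round to the -y side of the mount.

Emit:
carry_out([
  {"delta_pos":[0,0,0.4],"twist":[0,0,0],"gripper":105},
  {"delta_pos":[0,0,0.8],"twist":[0,0,0],"gripper":105},
  {"delta_pos":[0,0,1],"twist":[0,0,0],"gripper":255},
  {"delta_pos":[0,0,1],"twist":[0,0,0],"gripper":255},
  {"delta_pos":[0,0,1],"twist":[0,0,0],"gripper":255},
  {"delta_pos":[0.2,-0.6,0.6],"twist":[0,0,0],"gripper":255},
  {"delta_pos":[0.6,-0.8,0],"twist":[0,0,0],"gripper":255},
  {"delta_pos":[0.9,-0.8,0],"twist":[0,0,0],"gripper":255},
  {"delta_pos":[1,-0.4,0],"twist":[0,0,0],"gripper":255},
  {"delta_pos":[0.8,-0.2,0],"twist":[0,0,0],"gripper":255},
])

```text
time_s: 11.1
tcp_pos: [0.6022, -0.0704, 0.2598]
orientation: [[-0.997, -0.075, 0.001], [-0.075, 0.997, -0.001], [-0.001, -0.001, -1.0]]
contact_force: [-0.6, 0.2, 0.4]
finger_gap: -0.0
grasp_force: 0.0
```

Emit:
carry_out([
  {"delta_pos":[0.48,-0.15,0],"twist":[0,0,0],"gripper":255},
  {"delta_pos":[0,0,0],"twist":[0,0,0],"gripper":255},
  {"delta_pos":[0,0,0],"twist":[0,0,0],"gripper":255},
  {"delta_pos":[0,0,0],"twist":[0,0,0],"gripper":255},
])

```text
time_s: 11.43
tcp_pos: [0.6123, -0.0715, 0.2589]
orientation: [[-0.997, -0.078, -0.001], [-0.078, 0.997, 0.0], [0.001, 0.0, -1.0]]
contact_force: [-1.1, 0.2, 0.3]
finger_gap: -0.0001
grasp_force: 0.0
```

```bash
python3 - <<'E'
from h import *
s=manip.get_state();print(s["time_s"],np.round(s["tcp_pos"],4),np.round(s["contact_force"],2),s["finger_gap"])
ims=[]
a,_=manip.get_image("scene");b,_=manip.get_image("top")
a=cv2.resize(a[130:240,210:330],(396,363));b=cv2.resize(b[100:240,160:310],(396,363))
cv2.imwrite("pics/p2.png",np.hstack([a,b])[:,:,::-1])
E
```

```text
11.4333 [ 0.6123 -0.0715  0.2589] [-1.07  0.21  0.29] -0.00014490115146923246
```

View pics/p2.png

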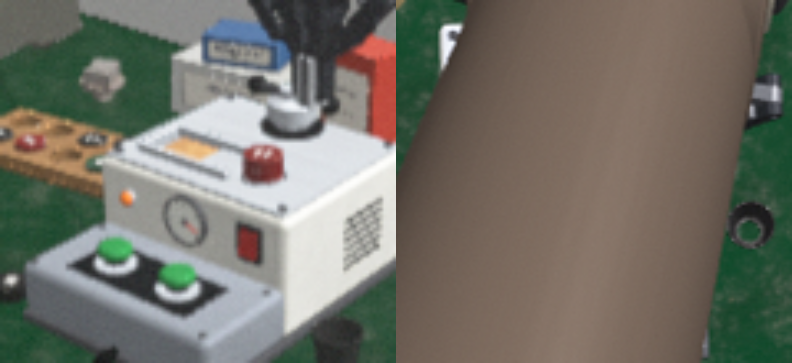

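The scene view shows the mount fully up on the deck at crop (264,162) with the shut fingers above and beyond it; the buttons are up. I'll lower on the -y side.

Emit:
carry_out([
  {"delta_pos":[0.04,0,-0.6],"twist":[0,0,0],"gripper":255},
  {"delta_pos":[0,0,-0.7],"twist":[0,0,0],"gripper":255},
  {"delta_pos":[0,0,-0.5],"twist":[0,0,0],"gripper":255},
  {"delta_pos":[0,0,-0.3],"twist":[0,0,0],"gripper":255},
  {"delta_pos":[0,0,-0.15],"twist":[0,0,0],"gripper":255},
  {"delta_pos":[0,0,0],"twist":[0,0,0],"gripper":255},
  {"delta_pos":[0,0,0],"twist":[0,0,0],"gripper":255},
])

```text
time_s: 12.12
tcp_pos: [0.6144, -0.0718, 0.2033]
orientation: [[-0.997, -0.077, 0.0], [-0.077, 0.997, -0.0], [-0.0, -0.0, -1.0]]
contact_force: [0.1, -0.2, -0.1]
finger_gap: -0.0001
grasp_force: 0.0
```

```bash
cat > look.py <<'E'
from h import *
import sys
s=manip.get_state();print(s["time_s"],np.round(s["tcp_pos"],4),np.round(s["contact_force"],2))
a,_=manip.get_image("scene")
cv2.imwrite(sys.argv[1],cv2.resize(a[140:210,230:320],(720,560))[:,:,::-1])
E
python3 look.py pics/p3.png
```

```text
12.1167 [ 0.6144 -0.0718  0.2033] [ 0.07 -0.24 -0.12]
```

View pics/p3.png

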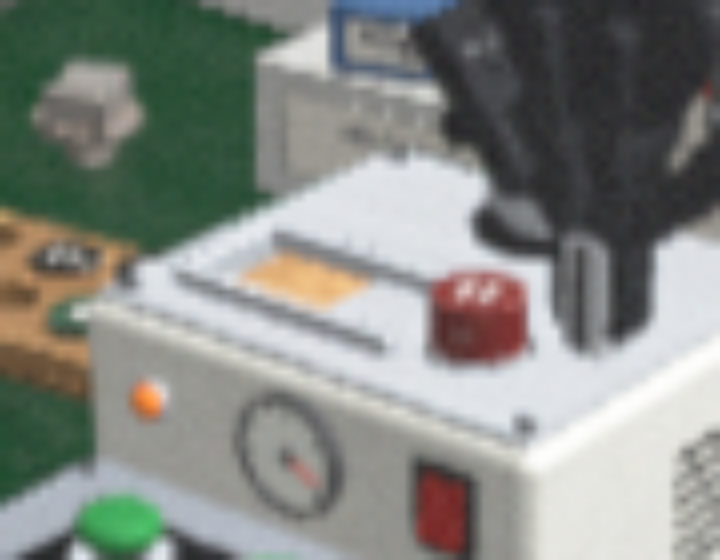

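Shut fingers stand beside the mount (mount at crop 478,315, fingers at 600,310) on the side away from the cork. Now I push slowly along press +y.

Emit:
carry_out([
  {"delta_pos":[0,0,-0.1],"twist":[0,0,0],"gripper":255},
  {"delta_pos":[-0.012,0.15,0],"twist":[0,0,0],"gripper":255},
  {"delta_pos":[-0.012,0.15,0],"twist":[0,0,0],"gripper":255},
  {"delta_pos":[-0.012,0.15,0],"twist":[0,0,0],"gripper":255},
  {"delta_pos":[-0.012,0.15,0],"twist":[0,0,0],"gripper":255},
  {"delta_pos":[-0.012,0.15,0],"twist":[0,0,0],"gripper":255},
  {"delta_pos":[-0.012,0.15,0],"twist":[0,0,0],"gripper":255},
  {"delta_pos":[-0.012,0.15,0],"twist":[0,0,0],"gripper":255},
  {"delta_pos":[-0.012,0.15,0],"twist":[0,0,0],"gripper":255},
  {"delta_pos":[-0.012,0.15,0],"twist":[0,0,0],"gripper":255},
])

```text
time_s: 13.0
tcp_pos: [0.6116, -0.0377, 0.2005]
orientation: [[-0.997, -0.078, 0.0], [-0.078, 0.997, -0.0], [-0.0, -0.0, -1.0]]
contact_force: [-0.1, -1.0, 1.0]
finger_gap: -0.0001
grasp_force: 0.5
```

Emit:
carry_out([
  {"delta_pos":[-0.012,0.15,0],"twist":[0,0,0],"gripper":255},
  {"delta_pos":[-0.012,0.15,0],"twist":[0,0,0],"gripper":255},
  {"delta_pos":[-0.012,0.15,0],"twist":[0,0,0],"gripper":255},
  {"delta_pos":[-0.012,0.15,0],"twist":[0,0,0],"gripper":255},
  {"delta_pos":[-0.012,0.15,0],"twist":[0,0,0],"gripper":255},
  {"delta_pos":[-0.012,0.15,0],"twist":[0,0,0],"gripper":255},
  {"delta_pos":[-0.012,0.15,0],"twist":[0,0,0],"gripper":255},
  {"delta_pos":[0,0,0],"twist":[0,0,0],"gripper":255},
])

```text
time_s: 13.67
tcp_pos: [0.6093, -0.0105, 0.2003]
orientation: [[-0.997, -0.079, -0.0], [-0.079, 0.997, 0.001], [0.0, 0.001, -1.0]]
contact_force: [-0.3, 0.4, 0.5]
finger_gap: -0.0001
grasp_force: 0.0
```

```bash
python3 look.py pics/p4.png
```

```text
13.6667 [ 0.6093 -0.0105  0.2003] [-0.34  0.36  0.5 ]
```

View pics/p4.png

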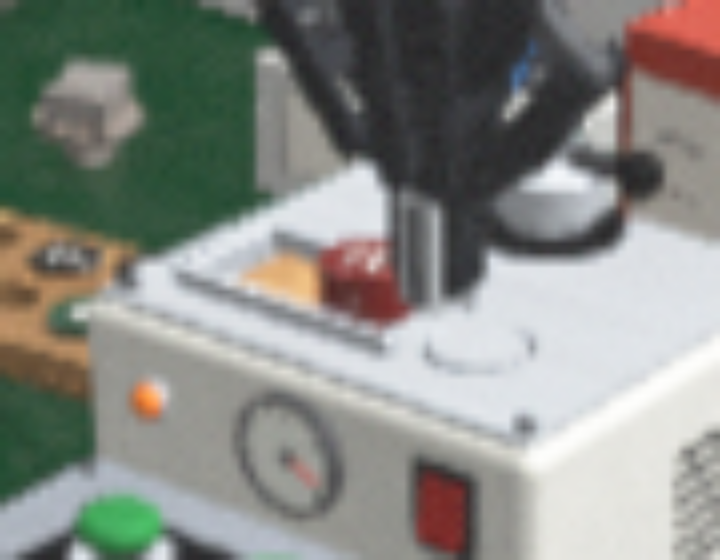

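The mount is sliding between the rails, at crop (365,280), right at the cork's near edge. I'll keep pushing.

Emit:
carry_out([
  {"delta_pos":[-0.012,0.14,0],"twist":[0,0,0],"gripper":255},
  {"delta_pos":[-0.012,0.14,0],"twist":[0,0,0],"gripper":255},
  {"delta_pos":[-0.012,0.14,0],"twist":[0,0,0],"gripper":255},
  {"delta_pos":[-0.012,0.14,0],"twist":[0,0,0],"gripper":255},
  {"delta_pos":[-0.012,0.14,0],"twist":[0,0,0],"gripper":255},
  {"delta_pos":[-0.012,0.14,0],"twist":[0,0,0],"gripper":255},
  {"delta_pos":[-0.012,0.14,0],"twist":[0,0,0],"gripper":255},
  {"delta_pos":[-0.012,0.14,0],"twist":[0,0,0],"gripper":255},
  {"delta_pos":[0,0,0],"twist":[0,0,0],"gripper":255},
  {"delta_pos":[0,0,0],"twist":[0,0,0],"gripper":255},
])

```text
time_s: 14.55
tcp_pos: [0.607, 0.0167, 0.2003]
orientation: [[-0.997, -0.078, -0.0], [-0.078, 0.997, 0.0], [0.0, 0.0, -1.0]]
contact_force: [-0.4, 0.5, 0.1]
finger_gap: -0.0002
grasp_force: 0.0
```

```bash
python3 look.py pics/p5.png
```

```text
14.55 [0.607  0.0167 0.2003] [-0.41  0.45  0.14]
```

View pics/p5.png

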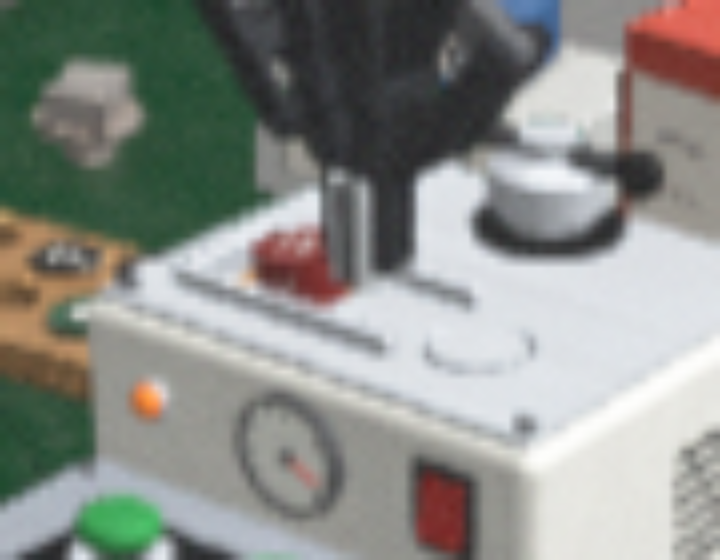

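The mount looks tipping in over the near edge (crop 300,262). A little further, then back off to check.

Emit:
carry_out([
  {"delta_pos":[-0.004,0.06,0],"twist":[0,0,0],"gripper":255},
  {"delta_pos":[-0.004,0.06,0],"twist":[0,0,0],"gripper":255},
  {"delta_pos":[-0.004,0.06,0],"twist":[0,0,0],"gripper":255},
  {"delta_pos":[-0.004,0.06,0],"twist":[0,0,0],"gripper":255},
  {"delta_pos":[0,0,0],"twist":[0,0,0],"gripper":255},
  {"delta_pos":[0,0,0],"twist":[0,0,0],"gripper":255},
])

```text
time_s: 15.1
tcp_pos: [0.6066, 0.0224, 0.2004]
orientation: [[-0.997, -0.078, -0.0], [-0.078, 0.997, 0.0], [0.0, 0.0, -1.0]]
contact_force: [-0.2, 0.5, 0.4]
finger_gap: -0.0
grasp_force: 0.0
```

Emit:
carry_out([
  {"delta_pos":[0.02,-0.3,0],"twist":[0,0,0],"gripper":255},
  {"delta_pos":[0.06,-0.8,0],"twist":[0,0,0],"gripper":255},
  {"delta_pos":[0.06,-0.8,0.3],"twist":[0,0,0],"gripper":255},
  {"delta_pos":[0,-0.5,0.8],"twist":[0,0,0],"gripper":255},
  {"delta_pos":[0,-0.3,0.8],"twist":[0,0,0],"gripper":255},
  {"delta_pos":[0,0,0.6],"twist":[0,0,0],"gripper":255},
  {"delta_pos":[0,0,0],"twist":[0,0,0],"gripper":255},
])

```text
time_s: 15.68
tcp_pos: [0.6115, -0.0473, 0.2664]
orientation: [[-0.997, -0.075, 0.005], [-0.075, 0.997, -0.0], [-0.005, -0.001, -1.0]]
contact_force: [0.8, -0.2, -0.8]
finger_gap: 0.0001
grasp_force: 0.0
```

```bash
python3 look.py pics/p6.png; python3 -c "
from h import *
for n in('mount','ram_top'):
  for r in manip.spot_point(n,'scene')[:2]:print(n,r['score'],r['uv'],atz('scene',r['uv'],.114))"
```

```text
15.6833 [ 0.6115 -0.0473  0.2664] [ 0.81 -0.21 -0.75]
mount 0.68 [265.7, 178.3] [0.5933876  0.03699399 0.114     ]
ram_top 0.61 [291.1, 181.8] [ 0.62097133 -0.02500558  0.114     ]
ram_top 0.6 [212.5, 219.4] [ 0.37694231 -0.02153276  0.114     ]
```

View pics/p6.png

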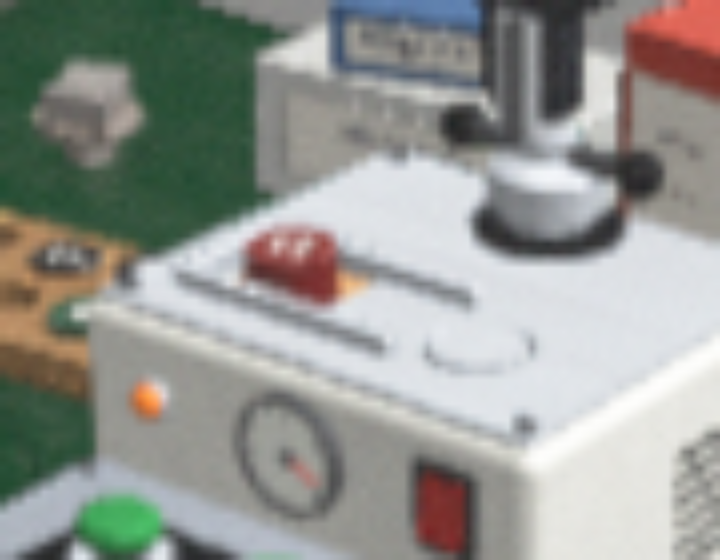

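The mount sits in the recess with cork visible behind it at crop (352,280). I'll clear the arm and verify flatness with depth.

Emit:
carry_out([
  {"delta_pos":[-0.3,-0.9,0.5],"twist":[0,0,0],"gripper":255},
  {"delta_pos":[-0.3,-0.9,0.3],"twist":[0,0,0],"gripper":255},
  {"delta_pos":[-0.3,-0.9,0],"twist":[0,0,0],"gripper":255},
  {"delta_pos":[-0.3,-0.9,0],"twist":[0,0,0],"gripper":255},
  {"delta_pos":[-0.3,-0.9,0],"twist":[0,0,0],"gripper":255},
  {"delta_pos":[-0.3,-0.9,0],"twist":[0,0,0],"gripper":255},
  {"delta_pos":[-0.3,-0.9,0],"twist":[0,0,0],"gripper":255},
  {"delta_pos":[-0.3,-0.9,0],"twist":[0,0,0],"gripper":255},
  {"delta_pos":[0,0,0],"twist":[0,0,0],"gripper":255},
  {"delta_pos":[0,0,0],"twist":[0,0,0],"gripper":255},
])

```text
time_s: 16.67
tcp_pos: [0.5491, -0.2265, 0.2817]
orientation: [[-0.997, -0.075, -0.002], [-0.075, 0.997, 0.0], [0.002, 0.0, -1.0]]
contact_force: [1.1, 0.2, -0.7]
finger_gap: -0.0001
grasp_force: 0.0
```

```bash
python3 - <<'E'
from h import *
im,d=manip.get_image("top")
cv2.imwrite("pics/p7.png",cv2.resize(im[90:270,140:320],(600,600))[:,:,::-1])
rs=manip.regions_of("mount","top")
def P(m):
    v,u=np.nonzero(m&(d>0));o=[]
    for a,b in zip(u,v):
        c,r=ray("top",(a,b));o.append(c+r*d[b,a])
    return np.array(o)
for r in rs[:2]: print(r["score"],r["uv"],r["pixels"].sum())
m=cv2.erode(rs[0]["pixels"].astype(np.uint8),np.ones((5,5)))>0;p=P(m)
A=np.c_[p[:,:2]-p[:,:2].mean(0),np.ones(len(p))];print("c",p.mean(0).round(4),"plane",np.linalg.lstsq(A,p[:,2],rcond=None)[0].round(3))
k=np.zeros_like(m);k[172:182,240:262]=1;p=P(k);A=np.c_[p[:,:2]-p[:,:2].mean(0),np.ones(len(p))];print("deck",np.median(p[:,2]).round(4),np.linalg.lstsq(A,p[:,2],rcond=None)[0].round(3))
print(atz("top",rs[0]["uv"],.132))
E
```

```text
0.52 [247.8, 214.5] 146
0.47 [203.8, 163.6] 251
c [ 0.5152 -0.0287  0.0784] plane [-0.068 -0.04   0.078]
deck 0.1184 [-0.087 -0.032  0.118]
[ 0.51102286 -0.0379921   0.132     ]
```

View pics/p7.png

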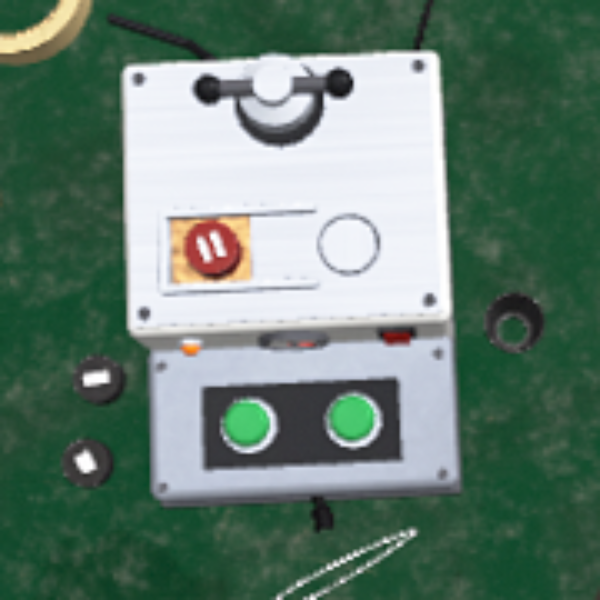

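The mount lies inside the cork recess with cork showing on both sides (crop 212,247). The ram is level with the deck, both buttons are up and the other things are where they were. I'm handing in.

```bash
python3 -c "
from station import manip
print(manip.job_done())"
```

```text
the job is handed in; nothing more can be done
None
```

The mount was ejected by holding both buttons together, then released and pushed along the rails into the cork recess, where the last top view shows it inside the cork. The job is handed in at about 17 s with nothing else moved; I judged that it lies flat from the picture, because my depth check measured a button instead of the mount.

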